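# Counting cup onto its drying peg

## Task

In this small-parts storeroom the rinsed steel counting cup lies on its side on the wire drainer. Turn it mouth down over the bare drying peg, keep hold of it until it is lowered all the way, then let go so that it stands upside down with its rim flat on the round tray. Leave the cup that is already drying on the other peg alone.

Things in the scene. Friction and masses are not known exactly. Their poses are not given: they have to be found in the camera images.
- cup_center (a point): The cup to move: plain steel, round, straight, 50 mm outside diameter, 80 mm long, wall 3 mm, closed end 4 mm, about 0.12 kg. Point on its axis, half-way (40 mm from either end). x axis: from closed end to open mouth. At first it lies level, x axis within 0.55 rad of world +x (mouth away from the robot). Held across its sides by a tool tilted 45 degrees, half a turn about the tool axis turns it mouth down.
- drainer: Fixed low white plate, 150 x 110 x 8 mm, on the table, with two 8 mm steel rails along its x axis, 32 mm apart, 92 mm long, tops 40 mm above the table, on which the cup lies lengthwise, its axis 60 mm above the table. The cup's sides overhang the rails and are free. Origin: centre of the plate's underside; x as the cup's x at the start.
- free_peg_foot (a point): The bare peg: grey plastic, upright, 16 mm diameter, rounded tip, 55 mm tall above its fixed white round tray (110 mm diameter, 12 mm thick). Point on the peg's axis at the tray's top face, where the cup's rim comes to rest; z up. A cup standing mouth down there has its centre 40 mm above this point.
- dry_cup_center (a point): A second cup, the same size, already standing mouth down over the other, similar peg, 16 cm or more from the bare peg; not to be moved. Point on its axis, half-way up; z up; its top is 40 mm above.
Not all that is in view belongs to the job. Leave any blue look-alike of the part that bears cup_center alone.

How it is judged:
By the outcome, as a careful person would: the job done as asked, in the order asked, and still so for the second after the job is handed in, with the robot touching nothing.
It also fails if it takes over 38 s, if anything falls off the work surface, if the arm or the gripper's body presses on something with over 40 N, if the wrist force passes 120 N, or if a joint passes its speed limit or range.

## Robot

A 6-joint arm with a two-finger parallel gripper is mounted at the origin on the work surface. World frame = base frame: x ahead of the robot, y to its left, z up, the work surface at z = 0. Lengths are in m, angles in rad, forces in N, time in s.
With the tool pointing down it reaches from about 0.3 to 0.875 m from the base axis. Payload 6.4 kg.
Tool frame: the origin (TCP) lies between the finger pads; the fingertips stand 11 mm ahead of it and the grasp point (between the pads) lies 8 mm behind it; z points along the fingers, y is the line along which they close (so a half turn about z gives the same grasp; the last joint's range is limited). The gripper opens to 88 mm and grips with 3 to 60 N. Pads are 18 mm wide; open, the fingers measure 123 mm over their backs; the gripper's body (75 mm by 187 mm) begins 45 mm behind the grasp point.
Start: joints at [1.027, 0.181, 1.607, -0, 1.354, -0.206], TCP at [0.191, 0.543, 0.25] pointing down, gripper open.
Joint ranges: [-2.99, 2.99], [-0.89, 2.07], [0.3, 2.58], [-1.14, 4.28], [0, 2.63], [-3.12, 3.12]. Speed limits (rad/s): [2.57, 2.57, 3.01, 3.14, 3.14, 3.14].

## Interface

Orientations are given as a unit quaternion [w, x, y, z].
In Python, from plant import robot gives the robot as it stands.
- The arm moves only by the tool arm_command, never from a script. Its argument "rows" is a list of rows, each a list of 7 numbers: the shift along the tool's x, y, z in mm, then the turn, a rotation vector about the tool's x, y, z in rad, then the finger opening in mm, from 0 to 88.1. In form: [[x, y, z, ax, ay, az, jaw], ...]. A call has 1 to 20 rows; each row shifts and turns the commanded pose from where the row before left it, along the tool's axes as they then stand; what a row does not reach is not made up. A row lasts 1/12 s, in which the tool goes at most 41.7 mm and 7.16 degrees, less where a joint would pass 70% of its speed; a pose out of reach is approached as far as the arm can. A call with a gripper value outside its range is refused whole. The fingers move at their own pace and stop on an object; "grip_force" is the grip in N (left out, the last holds). Time passes only in rows, so rows that do not move let the fingers close. It gives the time, the measured TCP pose, the force, the opening and the grip force at its end, in the units of the state.
- robot.get_state(): the state, without advancing time (a new reading comes with each control period).
- robot.read_camera(name): name is "scene" or "top" or "wrist"; returns a dict with "image" (384x512x3 uint8, red, green, blue), "z_map" (384x512 float32, m along the optical axis (not along the pixel's ray), 0 where there is no reading), "mtx" (3x3 intrinsics, pixels), "R" (3x3) and "t" (3): a world point X has camera coordinates R X + t; the wrist camera has in their place "T_tool_cam" (4x4, takes a point from camera to tool coordinates, whose origin is the TCP and whose axes are the flange's). Camera axes: x right, y down, z forward; pixel columns grow to the right and rows downward; lengths in m; the calibration is good to about 2 mm. A picture is of the moment at which its call begins: read the wrist's pose just before it.
- robot.hand_in(): hands the job in; it is judged then, once.
Trained networks look in the newest picture that a camera, given by its name, has taken for a name from the list of things; names that differ only in an ending like _2 or _b are one class to them, and where a whole thing is asked for, a point or a joint stands for the part that bears it (a point fixed in the world has none). Each returns a list of dicts, best first, with "p" (0 to 1); they miss things now and then, are a little off and sometimes report something else, mostly with a low value. They report only what shows in the picture. A call takes as long as a camera call. They do not tell look-alikes from the thing itself.
- robot.search_frame(camera, target): "centre" ([x, y, z] in m, in world coordinates, good to about 4 mm: the middle of the surface that is visible of it).
- robot.mark_of(camera, target): "centre" ([x, y, z] in m, in world coordinates, good to about 4 mm: a listed point, or the origin of a listed thing).
The state is a dict: "t": time; "joint_positions": joint angles; "joint_vel": joint speeds; "joint_torque": joint torques, N m; "tcp_pos": TCP position; "ee_rot": TCP orientation; "contact_force": force on the tool from outside, world axes, zero at the start; "moment": the same for the moment, N m; "gripper_width": finger opening in m; "gripper_force": force on a finger pad.
Only numpy, scipy, OpenCV 4.12 (cv2) and the standard library are available. Lean on these libraries where they do the work, as an engineer would, in place of code of your own. Each camera call takes 0.05 s, during which the arm holds its last target. There are 200 camera calls.

## Working session

There is one attempt and no reset: what is moved stays moved. The work goes in short steps, Python scripts to look and compute and a tool call to move; the robot and the scene stay as the last step left them, time stands still between calls to the robot, and variables do not carry over. Pictures are saved under pics/ and viewed, at most 10 in all, crops included, and the job is handed in when it is done.

Besides the shell and the picture viewer there is one more tool, called as a command line: name --pt "numbers of a row" for each row, then --argument value for the rest. arm_command: Moves the arm, as the interface text tells. Its arguments: {"type":"object","properties":{"rows":{"type":"array"},"grip_force":{"type":"number"}},"required":["rows"]}

```bash
mkdir -p pics; ls
python3 - <<'E'
from plant import robot
import cv2,numpy as np
s=robot.get_state();print(s['t'],s['tcp_pos'],s['ee_rot'])
ims=[]
for c in("scene","top"):
    d=robot.read_camera(c);ims.append(d["image"][:,:,::-1])
    for n in("cup_center","drainer","free_peg_foot","dry_cup_center"):
        print(c,n)
        for r in robot.mark_of(c,n)[:4]:
            X=np.array(r["centre"]);p=d["mtx"]@(d["R"]@X+d["t"]);print("  ",round(r["p"],2),X.round(3),(p[:2]/p[2]).round())
for i,n in zip(ims,("a_scene","a_top")):cv2.imwrite(f"pics/{n}.png",i)
cv2.imwrite("pics/a.png",cv2.resize(np.vstack(ims),(800*512//800,600*768//600))[:768]);
E
```

```text
pics
0.0 [0.1902706  0.5420808  0.24886848] [-3.07392581e-04  1.68088033e-01  9.85771635e-01 -7.76775063e-04]
scene cup_center
   0.97 [ 0.452 -0.376  0.025] [153. 166.]
   0.73 [ 0.616 -0.088  0.024] [212. 228.]
   0.66 [ 0.53  -0.242  0.061] [176. 181.]
scene drainer
   0.71 [ 0.524 -0.243  0.003] [179. 198.]
scene free_peg_foot
   0.67 [0.589 0.048 0.015] [267. 240.]
scene dry_cup_center
   0.87 [0.566 0.262 0.049] [361. 251.]
top cup_center
   0.9 [ 0.447 -0.373  0.027] [374. 218.]
   0.75 [ 0.614 -0.087  0.025] [270. 162.]
   0.57 [ 0.533 -0.24   0.056] [327. 187.]
top drainer
   0.84 [ 0.522 -0.239 -0.004] [324. 194.]
top free_peg_foot
   0.87 [0.594 0.047 0.014] [223. 171.]
top dry_cup_center
   0.84 [0.568 0.269 0.051] [142. 180.]
```

View pics/a_scene.png

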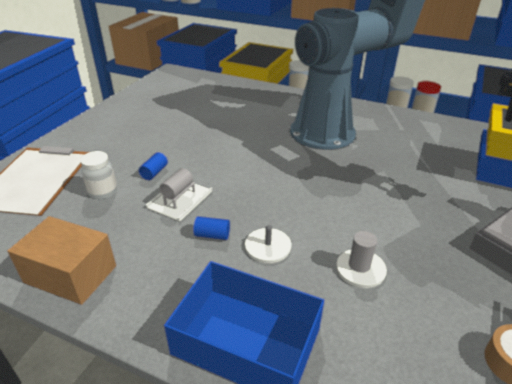

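View pics/a_top.png

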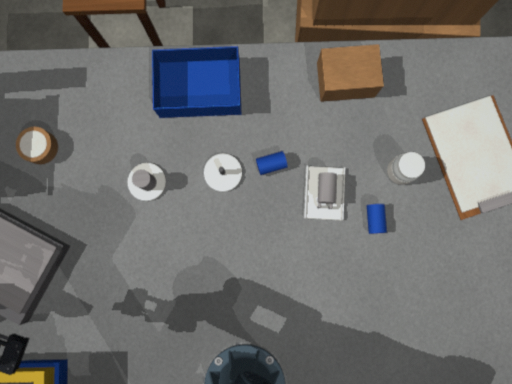

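The three candidates in the top image are blue (374,218), blue (270,162) and plain steel (327,187). The steel one on the drainer fits, since it is unpainted and lies on the rails. Next I measure it and confirm in one crop.

```bash
cat > h.py <<'E'
import numpy as np,cv2
from scipy.spatial.transform import Rotation as Ro
from scipy.linalg import logm,expm
from plant import robot
def cloud(d,T=None):
    z=d["z_map"];v,u=np.nonzero(z>0);k=z[v,u]
    P=np.c_[u,v,np.ones(len(u))]@np.linalg.inv(d["mtx"]).T*k[:,None]
    if T is None: P=(P-d["t"])@d["R"]
    else:
        T=T@d["T_tool_cam"];P=P@T[:3,:3].T+T[:3,3]
    return P,d["image"][v,u]
def near(P,c,r,lo,hi): return (np.hypot(*(P[:,:2]-c).T)<r)&(P[:,2]>lo)&(P[:,2]<hi)
def pose(s=None):
    s=s or robot.get_state();T=np.eye(4)
    T[:3,:3]=Ro.from_quat(np.roll(s["ee_rot"],-1)).as_matrix();T[:3,3]=s["tcp_pos"];return T
def step(A,B,N):
    """row that, repeated N times, leads from pose A to B"""
    M=expm(np.real(logm(np.linalg.inv(A)@B))/N)
    return np.r_[M[:3,3]*1e3,Ro.from_matrix(M[:3,:3]).as_rotvec()].round(4)
E
python3 - <<'E'
from h import *
for c in("scene","top"):
    d=robot.read_camera(c);P,C=cloud(d)
    Q=P[near(P,(.532,-.24),.06,.05,.1)];
    r=cv2.minAreaRect(Q[:,:2].astype(np.float32));w=np.linalg.eigh(np.cov(Q[:,:2].T))
    print(c,"cup",len(Q),np.median(Q,0).round(4),Q[:,2].max(),"rect",r,"ax",np.arctan2(*w[1][::-1,1]),w[0])
    D=P[near(P,(.522,-.24),.11,.004,.015)];r=cv2.minAreaRect(D[:,:2].astype(np.float32));print(" drainer",r,np.median(D[:,2]))
    K=P[near(P,(.592,.0475),.04,.035,.1)];print(" peg",len(K),K.mean(0).round(4),K[:,2].max())
    Tt=P[near(P,(.592,.0475),.075,.006,.02)];print(" tray",len(Tt),cv2.minEnclosingCircle(Tt[:,:2].astype(np.float32)),np.median(Tt[:,2]))
    if c=="scene": a=d["image"][140:260,120:320,::-1]
    else: b=d["image"][130:250,200:400,::-1]
cv2.imwrite("pics/crop.png",cv2.resize(np.vstack([a,b]),(480,576),interpolation=cv2.INTER_CUBIC))
E
```

```text
scene cup 507 [ 0.5407 -0.2257  0.0765] 0.08675503655964477 rect ((0.5352097153663635, -0.23774999380111694), (0.05064323544502258, 0.08271043747663498), 83.85844421386719) ax 2.854952846404015 [0.00019179 0.00059082]
 drainer ((0.5328020453453064, -0.23854100704193115), (0.11261475086212158, 0.160613015294075), 85.19474792480469) 0.007921179023931984
 peg 80 [0.5972 0.0515 0.0539] 0.06751142018933386
 tray 1130 ((0.593765914440155, 0.04960343986749649), 0.05603253096342087) 0.011749818056506267
top cup 560 [ 0.5307 -0.2368  0.0806] 0.0908385252714668 rect ((0.5326890349388123, -0.23972168564796448), (0.049550026655197144, 0.0807124525308609), 85.60218811035156) ax 3.0654511590644344 [0.00019624 0.00056173]
 drainer ((0.5231043100357056, -0.2405649870634079), (0.20793411135673523, 0.2153845578432083), 88.46529388427734) 0.008125383828792502
 peg 33 [0.5897 0.0481 0.0605] 0.07062411066363487
 tray 1102 ((0.589735746383667, 0.045994482934474945), 0.07183455675840378) 0.011877300512573552
```

View pics/crop.png

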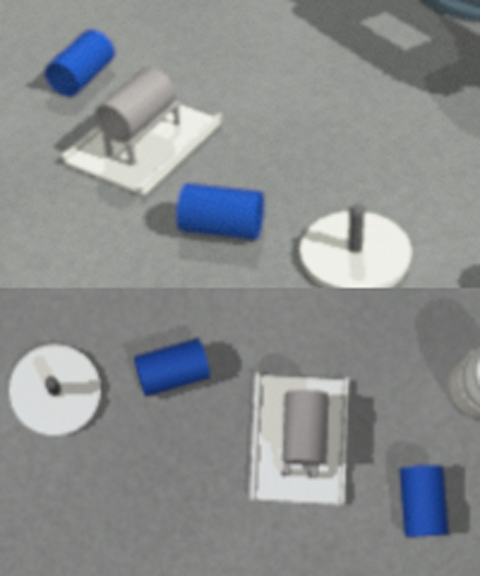

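```bash
cat >> h.py <<'E'
def mk(p,psi,tilt,flip=0):
    """tool heading psi, tilt from straight down; tool y at psi+90deg (flip: -90)"""
    u=np.array([np.cos(psi),np.sin(psi),0]);z=np.sin(tilt)*u-np.cos(tilt)*np.array([0,0,1.])
    y=np.array([-u[1],u[0],0])*(-1 if flip else 1);T=np.eye(4);T[:3,:3]=np.c_[np.cross(y,z),y,z];T[:3,3]=p;return T
def grasp(c,psi,back,s=-.010):
    T=mk([0,0,0],psi,np.pi/4);u=np.array([np.cos(psi),np.sin(psi),0]);T[:3,3]=np.array(c)+s*u+(.008-back)*T[:3,2];return T
E
python3 - <<'E'
from h import *
A=pose();W1=mk([.5,.1,.25],-.085,0.2);W2=grasp([.534,-.239,.06],-.085,.11)
print(step(A,W1,18),step(W1,W2,14),W2[:3,3])
E
```

```text
[-2.21173e+01 -2.03281e+01  1.99250e+00 -1.40000e-03 -1.11000e-02
 -1.40000e-02] [  5.1379 -23.9207   6.9664   0.      -0.0418   0.    ] [ 0.45217161 -0.23202779  0.13212489]
```

arm_command --pt "-22.1 -20.3 2 -0.0014 -0.0111 -0.014 88" --pt "-22.1 -20.3 2 -0.0014 -0.0111 -0.014 88" --pt "-22.1 -20.3 2 -0.0014 -0.0111 -0.014 88" --pt "-22.1 -20.3 2 -0.0014 -0.0111 -0.014 88" --pt "-22.1 -20.3 2 -0.0014 -0.0111 -0.014 88" --pt "-22.1 -20.3 2 -0.0014 -0.0111 -0.014 88" --pt "-22.1 -20.3 2 -0.0014 -0.0111 -0.014 88" --pt "-22.1 -20.3 2 -0.0014 -0.0111 -0.014 88" --pt "-22.1 -20.3 2 -0.0014 -0.0111 -0.014 88" --pt "-22.1 -20.3 2 -0.0014 -0.0111 -0.014 88" --pt "-22.1 -20.3 2 -0.0014 -0.0111 -0.014 88" --pt "-22.1 -20.3 2 -0.0014 -0.0111 -0.014 88" --pt "-22.1 -20.3 2 -0.0014 -0.0111 -0.014 88" --pt "-22.1 -20.3 2 -0.0014 -0.0111 -0.014 88" --pt "-22.1 -20.3 2 -0.0014 -0.0111 -0.014 88" --pt "-22.1 -20.3 2 -0.0014 -0.0111 -0.014 88" --pt "-22.1 -20.3 2 -0.0014 -0.0111 -0.014 88" --pt "-22.1 -20.3 2 -0.0014 -0.0111 -0.014 88" --pt "0 0 0 0 0 0 88"

```text
t: 2.18
tcp_pos: [0.5027, 0.097, 0.251]
ee_rot: [0.102, 0.044, 0.994, -0.005]
contact_force: [-0.5, -0.2, 0.5]
gripper_width: 0.0882
gripper_force: 0.0
```

Run:
```python
from h import *
s=robot.get_state();print(s['t'],s['tcp_pos'],s['joint_positions'])
T=pose(s);d=robot.read_camera("wrist");P,C=cloud(d,T)
K=P[near(P,(.592,.048),.03,.03,.1)];t=P[near(P,(.592,.048),.075,.008,.018)]
print(len(K),K.mean(0) if len(K) else 0,len(t),cv2.minEnclosingCircle(t[:,:2].astype(np.float32)) if len(t) else 0)
cv2.imwrite("pics/w1.png",d["image"][:,:,::-1])
W2=grasp([.534,-.239,.06],-.085,.11);print(step(T,W2,16))
```

```text
2.1833 [0.5027057  0.09701705 0.2510035 ] [-0.03408964 -0.09494836  1.90374912 -0.01364262  1.1290167  -1.51245324]
241 [0.58887028 0.05063357 0.05416327] 3884 ((0.5927808880805969, 0.04957294091582298), 0.05504382401704788)
[ 4.69420e+00 -2.07581e+01  6.07110e+00 -2.00000e-04 -3.63000e-02
 -1.00000e-04]
```

arm_command --pt "4.7 -20.8 6.1 0 -0.0363 0 88" --pt "4.7 -20.8 6.1 0 -0.0363 0 88" --pt "4.7 -20.8 6.1 0 -0.0363 0 88" --pt "4.7 -20.8 6.1 0 -0.0363 0 88" --pt "4.7 -20.8 6.1 0 -0.0363 0 88" --pt "4.7 -20.8 6.1 0 -0.0363 0 88" --pt "4.7 -20.8 6.1 0 -0.0363 0 88" --pt "4.7 -20.8 6.1 0 -0.0363 0 88" --pt "4.7 -20.8 6.1 0 -0.0363 0 88" --pt "4.7 -20.8 6.1 0 -0.0363 0 88" --pt "4.7 -20.8 6.1 0 -0.0363 0 88" --pt "4.7 -20.8 6.1 0 -0.0363 0 88" --pt "4.7 -20.8 6.1 0 -0.0363 0 88" --pt "4.7 -20.8 6.1 0 -0.0363 0 88" --pt "4.7 -20.8 6.1 0 -0.0363 0 88" --pt "4.7 -20.8 6.1 0 -0.0363 0 88" --pt "0 0 0 0 0 0 88"

```text
t: 3.65
tcp_pos: [0.4626, -0.2169, 0.1658]
ee_rot: [0.358, 0.051, 0.932, -0.02]
contact_force: [-0.8, 0.0, 0.6]
gripper_width: 0.0881
gripper_force: 0.0
```

Run:
```python
from h import *
s=robot.get_state();print(s['t'],s['tcp_pos'],s['joint_positions'])
T=pose(s);d=robot.read_camera("wrist");P,C=cloud(d,T)
m=near(P,(.534,-.239),.06,.055,.1);Q=P[m]
r=cv2.minAreaRect(Q[:,:2].astype(np.float32));print(len(Q),r,Q[:,2].max())
# cylinder fit: axis yaw, lateral offset, height with radius 25 mm
from scipy.optimize import least_squares
def f(p):
    n=np.array([-np.sin(p[0]),np.cos(p[0])]);return np.hypot((Q[:,:2]-[.534,-.239])@n-p[1],Q[:,2]-p[2])-.025
o=least_squares(f,[-.085,0,.06],loss="soft_l1",f_scale=.001);p=o.x
u=np.array([np.cos(p[0]),np.sin(p[0])]);a=(Q[:,:2]-[.534,-.239])@u
print("fit",p,"along",np.percentile(a,[0,1,99,100]))
for x in robot.mark_of("wrist","cup_center"):print(x)
cv2.imwrite("pics/w2.png",d["image"][:,:,::-1])
```

```text
3.65 [ 0.46261968 -0.21686718  0.16577536] [-1.00623448 -0.17493712  2.33221005  0.93335255  0.70782699 -3.11828425]
3837 ((0.5334874987602234, -0.23943784832954407), (0.04926949366927147, 0.08231889456510544), 85.52645874023438) 0.08526411032441167
fit [-0.08001639 -0.00044261  0.05857047] along [-0.04161997 -0.04106888  0.03721703  0.04067537]
{'centre': [0.4448, -0.379, 0.0312], 'p': 0.92}
{'centre': [0.6084, -0.0892, 0.0227], 'p': 0.83}
{'centre': [0.5342, -0.2427, 0.0583], 'p': 0.67}
```

View pics/w2.png

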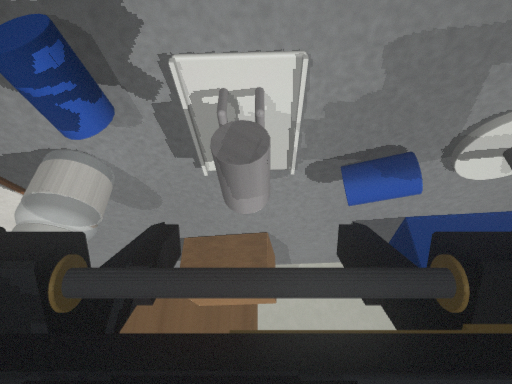

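The wrist view shows the steel cup at (243,165) on the rails, closed end toward the gripper. Joint 6 is at its limit, so I take the equivalent grasp half a turn round.

arm_command --pt "0 0 0 0 0 0.12 88" --pt "0 0 0 0 0 0.12 88" --pt "0 0 0 0 0 0.12 88" --pt "0 0 0 0 0 0.12 88" --pt "0 0 0 0 0 0.12 88" --pt "0 0 0 0 0 0.12 88" --pt "0 0 0 0 0 0.12 88" --pt "0 0 0 0 0 0.12 88" --pt "0 0 0 0 0 0.12 88" --pt "0 0 0 0 0 0.12 88" --pt "0 0 0 0 0 0.12 88" --pt "0 0 0 0 0 0.12 88" --pt "0 0 0 0 0 0.12 88" --pt "0 0 0 0 0 0.12 88" --pt "0 0 0 0 0 0.12 88" --pt "0 0 0 0 0 0.12 88" --pt "0 0 0 0 0 0.12 88" --pt "0 0 0 0 0 0.12 88" --pt "0 0 0 0 0 0.12 88" --pt "0 0 0 0 0 0.12 88"

```text
t: 5.42
tcp_pos: [0.4615, -0.2124, 0.1632]
ee_rot: [0.145, 0.888, 0.289, 0.327]
contact_force: [-0.3, -0.7, -0.2]
gripper_width: 0.0884
gripper_force: 0.0
```

```bash
cat >> h.py <<'E'
F=np.diag([-1.,-1,1,1])
E
python3 - <<'E'
from h import *
s=robot.get_state();print(s['t'],s['tcp_pos'],s['joint_positions'])
T=pose(s);W2=grasp([.5335,-.2394,.06],-.08,.09)@F;print(step(T,W2,10))
E
```

```text
5.4167 [ 0.46149753 -0.21243456  0.16320674] [-1.00292734 -0.1762761   2.33839476  0.9332332   0.70796802 -0.71203095]
[-3.3318e+00  9.3350e-01  3.7105e+00 -5.0000e-04  5.8000e-03  7.1400e-02]
```

arm_command --pt "-3.3 0.9 3.7 -0.0005 0.0058 0.0714 88" --pt "-3.3 0.9 3.7 -0.0005 0.0058 0.0714 88" --pt "-3.3 0.9 3.7 -0.0005 0.0058 0.0714 88" --pt "-3.3 0.9 3.7 -0.0005 0.0058 0.0714 88" --pt "-3.3 0.9 3.7 -0.0005 0.0058 0.0714 88" --pt "-3.3 0.9 3.7 -0.0005 0.0058 0.0714 88" --pt "-3.3 0.9 3.7 -0.0005 0.0058 0.0714 88" --pt "-3.3 0.9 3.7 -0.0005 0.0058 0.0714 88" --pt "-3.3 0.9 3.7 -0.0005 0.0058 0.0714 88" --pt "-3.3 0.9 3.7 -0.0005 0.0058 0.0714 88" --pt "0 0 0 0 0 0 88" --pt "0 0 0 0 0 0 88"

```text
t: 6.42
tcp_pos: [0.4657, -0.234, 0.118]
ee_rot: [0.016, 0.923, -0.034, 0.382]
contact_force: [0.3, 0.7, 0.1]
gripper_width: 0.0879
gripper_force: 0.0
```

Run:
```python
from h import *
s=robot.get_state();print(s['t'],s['tcp_pos'],s['joint_positions'])
T=pose(s)
for b in(.09,.06,0):print(step(T,grasp([.5335,-.2394,.06],-.08,b)@F,1))
```

```text
6.4167 [ 0.46568872 -0.23398761  0.11795443] [-1.06736285  0.01103087  2.33458458  1.19426753  0.68704801 -0.35344608]
[ 0.0514 -0.0237  0.0112 -0.      0.0006  0.0061]
[ 6.84000e-02 -2.22000e-02  3.00112e+01 -0.00000e+00  6.00000e-04
  6.10000e-03]
[ 1.02400e-01 -1.91000e-02  9.00112e+01 -0.00000e+00  6.00000e-04
  6.10000e-03]
```

arm_command --pt "0 0 9 0 0 0.006 88" --pt "0 0 9 0 0 0 88" --pt "0 0 9 0 0 0 88" --pt "0 0 9 0 0 0 88" --pt "0 0 9 0 0 0 88" --pt "0 0 9 0 0 0 88" --pt "0 0 9 0 0 0 88" --pt "0 0 9 0 0 0 88" --pt "0 0 9 0 0 0 88" --pt "0 0 9 0 0 0 88" --pt "0 0 0 0 0 0 88" --pt "0 0 0 0 0 0 88"

```text
t: 7.42
tcp_pos: [0.5292, -0.2398, 0.0546]
ee_rot: [0.015, 0.923, -0.038, 0.382]
contact_force: [0.3, 0.7, 0.5]
gripper_width: 0.0879
gripper_force: 0.0
```

Run:
```python
from h import *
s=robot.get_state();print(s['t'],s['tcp_pos'],s['joint_positions'],s['contact_force'])
T=pose(s);d=robot.read_camera("wrist");cv2.imwrite("pics/w3.png",d["image"][:,:,::-1])
print(step(T,grasp([.5335,-.2394,.06],-.08,0)@F,1))
```

```text
7.4167 [ 0.52919834 -0.23982931  0.05461082] [-0.92045867  0.30537488  2.19842612  1.49188322  0.55630518 -0.57396936] [0.34267582 0.70678109 0.46785149]
[-2.536e-01 -7.715e-01  1.255e-01  6.000e-04 -1.000e-04 -1.300e-03]
```

View pics/w3.png

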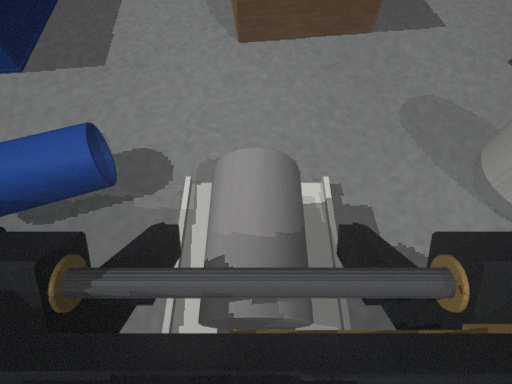

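The steel cup sits centred between the open fingers (axis at column ~258, between the fingers at ~175 and ~340). Closing now.

arm_command --pt "0 -0.8 0 0 0 0 40" --pt "0 0 0 0 0 0 40" --pt "0 0 0 0 0 0 40" --pt "0 0 0 0 0 0 40" --pt "0 0 0 0 0 0 40" --pt "0 0 0 0 0 0 40" --pt "0 0 0 0 0 0 40" --pt "0 0 0 0 0 0 40" --grip_force 30

```text
t: 8.13
tcp_pos: [0.529, -0.2388, 0.0545]
ee_rot: [0.014, 0.923, -0.039, 0.383]
contact_force: [-1.6, 4.9, 5.7]
gripper_width: 0.0497
gripper_force: 30.0
```

Run:
```python
from h import *
s=robot.get_state();print({k:np.round(v,4) for k,v in s.items()})
T=pose(s);print(T.round(3))
# lift: 120 mm world-up in tool axes
print((T[:3,:3].T@[0,0,120]).round(1))
```

```text
{'t': np.float64(8.1333), 'joint_positions': array([-0.9199,  0.3051,  2.2002,  1.495 ,  0.5569, -0.5743]), 'joint_vel': array([ 0.0003, -0.0003, -0.0013, -0.0002,  0.0019,  0.0001]), 'joint_torque': array([-2.38980e+00, -3.27646e+01, -2.03344e+01,  1.55370e+00,
        1.04000e-01,  1.77000e-02]), 'tcp_pos': array([ 0.529 , -0.2388,  0.0545]), 'ee_rot': array([ 0.0145,  0.9229, -0.0387,  0.3828]), 'contact_force': array([-1.5966,  4.9178,  5.6654]), 'moment': array([0.5094, 0.0489, 0.6229]), 'gripper_force': np.float64(29.9971), 'gripper_width': np.float64(0.0497)}
[[ 0.704 -0.083  0.705  0.529]
 [-0.06  -0.997 -0.056 -0.239]
 [ 0.708 -0.003 -0.707  0.054]
 [ 0.     0.     0.     1.   ]]
[ 84.9  -0.3 -84.8]
```

arm_command --pt "3.5 0 -3.5 0 0 0 40" --pt "7.1 0 -7.1 0 0 0 40" --pt "9.2 0 -9.2 0 0 0 40" --pt "9.2 0 -9.2 0 0 0 40" --pt "9.2 0 -9.2 0 0 0 40" --pt "9.2 0 -9.2 0 0 0 40" --pt "9.2 0 -9.2 0 0 0 40" --pt "9.2 0 -9.2 0 0 0 40" --pt "9.2 0 -9.2 0 0 0 40" --pt "9.2 0 -9.2 0 0 0 40" --pt "9.2 0 -9.2 0 0 0 40" --pt "9.2 0 -9.2 0 0 0 40" --pt "9.2 0 -9.2 0 0 0 40" --pt "9.2 0 -9.2 0 0 0 40" --pt "0 0 0 0 0 0 40"

```text
t: 9.38
tcp_pos: [0.5295, -0.2416, 0.2285]
ee_rot: [0.018, 0.922, -0.039, 0.384]
contact_force: [0.5, -0.3, -1.3]
gripper_width: 0.0497
gripper_force: 30.0
```

Run:
```python
from h import *
s=robot.get_state();print(s['t'],s['tcp_pos'],s['joint_positions'],s['gripper_width'],s['contact_force'])
T=pose(s);B=mk([.56,.05,.23],-.1,np.pi/4)@F
print(step(T,B,16))
```

```text
9.3833 [ 0.52950814 -0.24158538  0.22847923] [-0.92118703 -0.11745299  2.15600204  0.90286886  0.73234396  0.15199798] 0.049650923187833394 [ 0.50734352 -0.30127115 -1.29126974]
[ 2.34900e-01 -1.83222e+01  7.01000e-02 -5.00000e-04 -2.00000e-04
  7.00000e-04]
```

arm_command --pt "0.2 -18.3 0.1 -0.0005 0 0.0007 40" --pt "0.2 -18.3 0.1 -0.0005 0 0.0007 40" --pt "0.2 -18.3 0.1 -0.0005 0 0.0007 40" --pt "0.2 -18.3 0.1 -0.0005 0 0.0007 40" --pt "0.2 -18.3 0.1 -0.0005 0 0.0007 40" --pt "0.2 -18.3 0.1 -0.0005 0 0.0007 40" --pt "0.2 -18.3 0.1 -0.0005 0 0.0007 40" --pt "0.2 -18.3 0.1 -0.0005 0 0.0007 40" --pt "0.2 -18.3 0.1 -0.0005 0 0.0007 40" --pt "0.2 -18.3 0.1 -0.0005 0 0.0007 40" --pt "0.2 -18.3 0.1 -0.0005 0 0.0007 40" --pt "0.2 -18.3 0.1 -0.0005 0 0.0007 40" --pt "0.2 -18.3 0.1 -0.0005 0 0.0007 40" --pt "0.2 -18.3 0.1 -0.0005 0 0.0007 40" --pt "0.2 -18.3 0.1 -0.0005 0 0.0007 40" --pt "0.2 -18.3 0.1 -0.0005 0 0.0007 40" --pt "0 0 0 0 0 0 40"

```text
t: 10.8
tcp_pos: [0.5583, 0.0535, 0.2264]
ee_rot: [0.016, 0.923, -0.045, 0.382]
contact_force: [0.0, -0.1, -1.2]
gripper_width: 0.0498
gripper_force: 30.0
```

Run:
```python
from h import *
s=robot.get_state();print(s['t'],s['tcp_pos'],s['joint_positions'],s['gripper_width'],s['contact_force'])
```

```text
10.8 [0.5582648  0.05351624 0.22635504] [-0.13175267 -0.20691762  2.23331687  0.08768287  0.33266252  1.46530521] 0.049813745382529064 [ 0.02515363 -0.06827758 -1.22554709]
```

Turn by −π about the tool axis.

arm_command --pt "0 0 0 0 0 -0.12 40" --pt "0 0 0 0 0 -0.12 40" --pt "0 0 0 0 0 -0.12 40" --pt "0 0 0 0 0 -0.12 40" --pt "0 0 0 0 0 -0.12 40" --pt "0 0 0 0 0 -0.12 40" --pt "0 0 0 0 0 -0.12 40" --pt "0 0 0 0 0 -0.12 40" --pt "0 0 0 0 0 -0.12 40" --pt "0 0 0 0 0 -0.12 40" --pt "0 0 0 0 0 -0.12 40" --pt "0 0 0 0 0 -0.12 40" --pt "0 0 0 0 0 -0.12 40" --pt "0 0 0 0 0 -0.12 40" --pt "0 0 0 0 0 -0.12 40" --pt "0 0 0 0 0 -0.12 40" --pt "0 0 0 0 0 -0.12 40" --pt "0 0 0 0 0 -0.12 40" --pt "0 0 0 0 0 -0.12 40" --pt "0 0 0 0 0 -0.12 40"

```text
t: 12.47
tcp_pos: [0.5583, 0.0504, 0.2264]
ee_rot: [0.362, 0.375, 0.845, 0.121]
contact_force: [0.7, -0.8, -1.7]
gripper_width: 0.0496
gripper_force: 30.0
```

arm_command --pt "0 0 0 0 0 -0.12 40" --pt "0 0 0 0 0 -0.12 40" --pt "0 0 0 0 0 -0.12 40" --pt "0 0 0 0 0 -0.12 40" --pt "0 0 0 0 0 -0.12 40" --pt "0 0 0 0 0 -0.12 40" --pt "0 0 0 0 0 0 40" --pt "0 0 0 0 0 0 40"

```text
t: 13.13
tcp_pos: [0.5584, 0.0506, 0.2267]
ee_rot: [0.382, 0.058, 0.922, -0.012]
contact_force: [0.8, 0.6, -1.5]
gripper_width: 0.0494
gripper_force: 30.0
```

Run:
```python
from h import *
s=robot.get_state();print(s['t'],s['tcp_pos'],s['joint_positions'],s['gripper_width'],s['contact_force'])
T=pose(s);print(T.round(3))
g=T[:3,3]-.008*T[:3,2];print("grasp pt",g)
for c in("scene","top"):
    d=robot.read_camera(c);P,C=cloud(d)
    Q=P[near(P,g[:2],.05,.15,.30)];print(c,len(Q),Q[:,2].min(),Q[:,2].max())
    top=P[near(P,g[:2],.035,g[2]+.022,g[2]+.042)];print(len(top),top.mean(0) if len(top) else 0)
    for r in robot.mark_of(c,"cup_center")[:5]:print(r)
    if c=="scene":cv2.imwrite("pics/s4.png",cv2.resize(d["image"][110:290,180:420,::-1],(720,540)))
d=robot.read_camera("wrist");cv2.imwrite("pics/w4.png",d["image"][:,:,::-1])
```

```text
13.1333 [0.55844296 0.0506058  0.22669216] [-0.13819017 -0.2082313   2.23370418  0.09416159  0.3335442  -1.66000597] 0.049383505688035505 [ 0.80419739  0.55015342 -1.51522021]
[[-0.701  0.116  0.703  0.558]
 [ 0.097  0.993 -0.067  0.051]
 [-0.706  0.022 -0.708  0.227]
 [ 0.     0.     0.     1.   ]]
grasp pt [0.5528169  0.05113962 0.23235453]
scene 1807 0.1835566044900443 0.299870206935062
322 [0.55843446 0.05246021 0.26135379]
{'centre': [0.6131, -0.0906, 0.0218], 'p': 0.78}
{'centre': [0.4455, -0.3758, 0.0265], 'p': 0.58}
top 680 0.1868283691661734 0.29964152539385847
342 [0.55376095 0.05058311 0.26285293]
{'centre': [0.4468, -0.3733, 0.0299], 'p': 0.69}
{'centre': [0.5547, 0.0512, 0.2245], 'p': 0.65}
{'centre': [0.6132, -0.0885, 0.0243], 'p': 0.61}
```

View pics/s4.png

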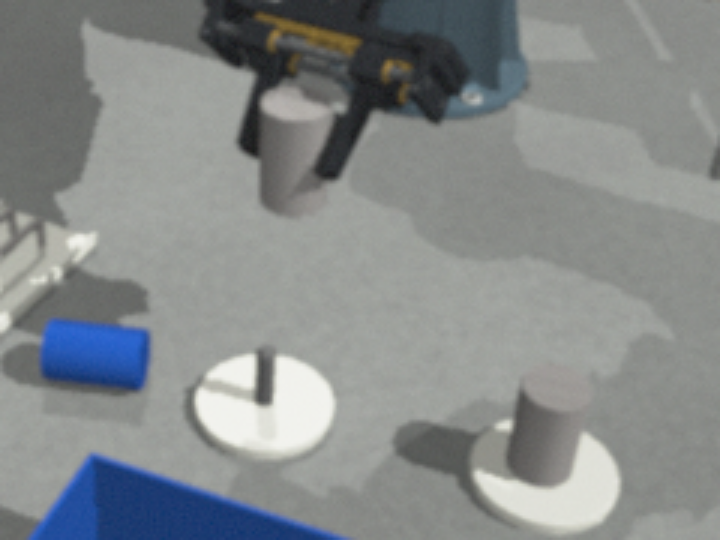

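View pics/w4.png

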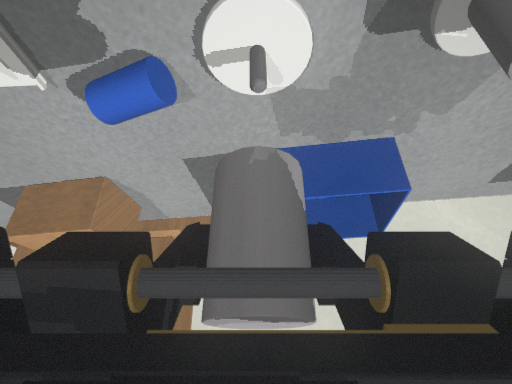

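The cup hangs mouth down: in the wrist view it is at (258,235), with the peg in front at (258,70). Next I fit its actual pose in the tool and measure the peg again.

```bash
cat > fit.py <<'E'
from h import *
from scipy.optimize import least_squares
s=robot.get_state();T=pose(s);d=robot.read_camera("wrist");P,C=cloud(d,T)
g=T[:3,3]-.008*T[:3,2];m=near(P,g[:2],.05,g[2]-.06,g[2]+.05)
L=(P[m]-T[:3,3])@T[:3,:3]          # tool frame
L=L[(abs(L[:,1])<.024)]
a0=np.array([1,0,1])/2**.5;b0=np.array([1,0,-1])/2**.5;y=np.array([0,1,0]);g0=np.array([0,0,-.008])
def res(p,L):
    a=a0+p[0]*b0+p[1]*y;a/=np.linalg.norm(a);r=L-(g0+p[2]*b0+p[3]*y);return np.linalg.norm(np.cross(r,a),axis=1)-.025
for _ in range(3):
    o=least_squares(res,[0,0,0,0],args=(L,),loss="soft_l1",f_scale=.0007);L=L[abs(res(o.x,L))<.003]
p=o.x;a=a0+p[0]*b0+p[1]*y;a/=np.linalg.norm(a);c0=g0+p[2]*b0+p[3]*y;t=(L-c0)@a
print("fit",p.round(4),len(L),"extent",np.percentile(t,[0,.5,99.5,100]).round(4),"axis world",(T[:3,:3]@a).round(4))
K=P[near(P,(.5925,.0495),.03,.025,.064)];tr=P[near(P,(.592,.048),.075,.008,.018)]
o=least_squares(lambda q:np.hypot(*(K[:,:2]-q).T)-.008,[.5925,.0495],loss="soft_l1",f_scale=.001)
print("peg",len(K),o.x.round(4),"tray",cv2.minEnclosingCircle(tr[:,:2].astype(np.float32)),np.median(tr[:,2]))
np.save("fit.npy",p)
E
python3 fit.py
```

```text
fit [-0.0093 -0.0023 -0.0017 -0.0006] 13226 extent [-0.0303 -0.0301  0.0489  0.0503] axis world [ 0.011   0.0168 -0.9998]
peg 499 [0.5933 0.0494] tray ((0.5926308035850525, 0.04938410222530365), 0.055110760033130646) 0.011511084616373735
```

```bash
cat > place.py <<'E'
import sys
from h import *
p=np.load("fit.npy");a0=np.array([1,0,1])/2**.5;b0=np.array([1,0,-1])/2**.5;y=np.array([0,1.,0])
a=a0+p[0]*b0+p[1]*y;a/=np.linalg.norm(a);c=np.array([0,0,-.008])+p[2]*b0+p[3]*y+.010*a
B=mk([0,0,0],-.1,np.pi/4);R=B[:3,:3]
R=Ro.align_vectors([[0,0,-1.]],[R@a])[0].as_matrix()@R
s=robot.get_state();T=pose(s)
print(s['t'],s['tcp_pos'],s['contact_force'],s['gripper_width'],"cup centre",(T@np.r_[c,1])[:3].round(4),"axis",(T[:3,:3]@a).round(4))
B[:3,:3]=R;B[:3,3]=np.array([.593,.0494,float(sys.argv[1])])-R@c
print(step(T,B,int(sys.argv[2])));print("down 1mm",-(R.T@[0,0,1]).round(4))
E
python3 place.py .135 9
```

```text
13.4333 [0.55874281 0.05111241 0.22730925] [ 0.14538072 -0.49121901 -0.69812605] 0.04961247209099595 cup centre [0.5549 0.051  0.223 ] axis [ 0.011   0.0166 -0.9998]
[ 3.8804e+00  1.7270e-01  9.9264e+00  3.0000e-04  1.0000e-03 -2.5000e-03]
down 1mm [ 0.7005 -0.0023  0.7136]
```

arm_command --pt "3.9 0.17 9.9 0.0003 0.001 -0.0025 40" --pt "3.9 0.17 9.9 0.0003 0.001 -0.0025 40" --pt "3.9 0.17 9.9 0.0003 0.001 -0.0025 40" --pt "3.9 0.17 9.9 0.0003 0.001 -0.0025 40" --pt "3.9 0.17 9.9 0.0003 0.001 -0.0025 40" --pt "3.9 0.17 9.9 0.0003 0.001 -0.0025 40" --pt "3.9 0.17 9.9 0.0003 0.001 -0.0025 40" --pt "3.9 0.17 9.9 0.0003 0.001 -0.0025 40" --pt "3.9 0.17 9.9 0.0003 0.001 -0.0025 40" --pt "0 0 0 0 0 0 40" --pt "0 0 0 0 0 0 40"

```text
t: 14.35
tcp_pos: [0.5964, 0.0497, 0.1388]
ee_rot: [0.377, 0.046, 0.925, -0.018]
contact_force: [0.2, -0.1, -1.1]
gripper_width: 0.0496
gripper_force: 30.0
```

```bash
python3 place.py .135 1; python3 place.py .056 10
```

```text
14.35 [0.59635564 0.04974051 0.13875401] [ 0.16256931 -0.11074369 -1.05249284] 0.04961039696772229 cup centre [0.5924 0.0495 0.1345] axis [-1.3e-03 -2.0e-04 -1.0e+00]
[-7.90e-01 -6.84e-02 -2.50e-03  1.00e-04 -1.30e-03  6.00e-04]
down 1mm [ 0.7005 -0.0023  0.7136]
14.35 [0.59635564 0.04974051 0.13875401] [ 0.16256931 -0.11074369 -1.05249284] 0.04961039696772229 cup centre [0.5924 0.0495 0.1345] axis [-1.3e-03 -2.0e-04 -1.0e+00]
[ 5.4512e+00 -2.3600e-02  5.6413e+00  0.0000e+00 -1.0000e-04  1.0000e-04]
down 1mm [ 0.7005 -0.0023  0.7136]
```

arm_command --pt "5.5 0 5.6 0 -0.0001 0 40" --pt "5.4 0 5.6 0 -0.0001 0 40" --pt "5.5 0 5.6 0 -0.0001 0 40" --pt "5.4 0 5.7 0 -0.0001 0 40" --pt "5.5 0 5.6 0 -0.0001 0 40" --pt "5.4 0 5.7 0 -0.0001 0 40" --pt "5.5 0 5.6 0 -0.0001 0 40" --pt "5.4 0 5.7 0 -0.0001 0 40" --pt "5.5 0 5.6 0 -0.0001 0 40" --pt "5.4 0 5.7 0 -0.0001 0 40" --pt "0 0 0 0 0 0 40" --pt "0 0 0 0 0 0 40"

```text
t: 15.35
tcp_pos: [0.6011, 0.054, 0.085]
ee_rot: [0.365, 0.048, 0.93, -0.02]
contact_force: [-0.2, 0.3, -0.8]
gripper_width: 0.0495
gripper_force: 30.0
```

```bash
python3 place.py .052 1
```

```text
15.35 [0.60105825 0.05400159 0.08501094] [-0.18245852  0.28343211 -0.81359568] 0.04949414414780898 cup centre [0.597  0.0538 0.0808] axis [-0.0278 -0.0019 -0.9996]
[ 2.22382e+01 -4.71870e+00  1.85335e+01 -5.60000e-03 -2.74000e-02
  1.00000e-03]
down 1mm [ 0.7005 -0.0023  0.7136]
```

```bash
python3 -c "
from plant import robot
s=robot.get_state();print(s['joint_positions'].round(3) if hasattr(s['joint_positions'],'round') else s['joint_positions'],s['joint_vel'],s['moment'])"
```

```text
[-1.070e-01  2.290e-01  2.163e+00  1.259e+00  1.000e-03 -2.835e+00] [-1.86973641e-03 -3.69621315e-03  2.15669673e-03  1.16984230e-03
  2.43257714e-05  1.25307946e-04] [ 0.08002778  0.41899687 -0.02784052]
```

Joint 5 is at its zero limit, so this heading is unusable when low. I'll fit a kinematic model from the recorded samples and choose a heading that works.

```bash
cat > kin.py <<'E'
from h import *
from scipy.optimize import least_squares
D=[([1.027,.181,1.607,0,1.354,-.206],[.1903,.5421,.2489]),
([-.03408964,-.09494836,1.90374912,-.01364262,1.1290167,-1.51245324],[.5027057,.09701705,.2510035]),
([-1.00623448,-.17493712,2.33221005,.93335255,.70782699,-3.11828425],[.46261968,-.21686718,.16577536]),
([-1.00292734,-.1762761,2.33839476,.9332332,.70796802,-.71203095],[.46149753,-.21243456,.16320674]),
([-1.06736285,.01103087,2.33458458,1.19426753,.68704801,-.35344608],[.46568872,-.23398761,.11795443]),
([-.92045867,.30537488,2.19842612,1.49188322,.55630518,-.57396936],[.52919834,-.23982931,.05461082]),
([-.92118703,-.11745299,2.15600204,.90286886,.73234396,.15199798],[.52950814,-.24158538,.22847923]),
([-.13175267,-.20691762,2.23331687,.08768287,.33266252,1.46530521],[.5582648,.05351624,.22635504]),
([-.13819017,-.2082313,2.23370418,.09416159,.3335442,-1.66000597],[.55844296,.0506058,.22669216]),
([-.107,.229,2.163,1.259,.001,-2.835],[.60105825,.05400159,.08501094])]
R=lambda ax,a:Ro.from_euler(ax,a).as_matrix()
def fk(q,p,s4=1):
    h,r,d,L2,e,L3,Lt=p[:7]
    A=R('z',q[0]);U=R('y',q[1]);V=U@R('y',q[2]);W=V@R('z',s4*q[3])@R('y',q[4])
    X=A@(np.array([r,d,h])+U@[0,0,L2]+V@[e,0,L3]+W@[0,0,Lt])
    T=np.eye(4);T[:3,:3]=A@W@R('z',q[5]+np.pi/2);T[:3,3]=X;return T
def calib(s4):
    f=lambda p:np.concatenate([fk(q,p,s4)[:3,3]-x for q,x in D])
    return least_squares(f,[.3,0,.118,.45,0,.45,.25])
S4=1;o=calib(1);o2=calib(-1)
if o2.cost<o.cost:o,S4=o2,-1
PAR=o.x
LO=np.array([-2.99,-.89,.3,-1.14,0,-3.12]);HI=np.array([2.99,2.07,2.58,4.28,2.63,3.12])
def ik(T,q0):
    f=lambda q:(lambda M:np.r_[(M[:3,3]-T[:3,3])*5,Ro.from_matrix(M[:3,:3].T@T[:3,:3]).as_rotvec()])(fk(q,PAR,S4))
    s=least_squares(f,np.clip(q0,LO+1e-3,HI-1e-3),bounds=(LO,HI),xtol=1e-12,ftol=1e-12);return s.x,np.sqrt(2*s.cost)
E
cat > plan.py <<'E'
from kin import *
print(S4,PAR.round(4),np.abs(o.fun).max())
T=pose();M=fk(robot.get_state()['joint_positions'],PAR,S4);print("rot err",Ro.from_matrix(M[:3,:3].T@T[:3,:3]).magnitude())
p=np.load("fit.npy");a0=np.array([1,0,1])/2**.5;b0=np.array([1,0,-1])/2**.5;y=np.array([0,1.,0])
a=a0+p[0]*b0+p[1]*y;a/=np.linalg.norm(a);c=np.array([0,0,-.008])+p[2]*b0+p[3]*y+.010*a
def tgt(z,psi,xy=(.593,.0494)):
    B=mk([0,0,0],psi,np.pi/4);Q=Ro.align_vectors([[0,0,-1.]],[B[:3,:3]@a])[0].as_matrix()@B[:3,:3]
    B[:3,:3]=Q;B[:3,3]=np.array([*xy,z])-Q@c;return B
if __name__=="__main__":
    rng=np.random.default_rng(0)
    for psi in np.arange(-1.6,1.7,.2):
        for z in(.052,.135):
            S=[]
            for _ in range(12):
                q,e=ik(tgt(z,psi),np.r_[rng.uniform(-1.2,1.2),rng.uniform(-.2,.6),2.2,rng.uniform(-1.1,4.2),.5,rng.uniform(-3,3)])
                if e<1e-3 and not any(np.abs(q-w).max()<.05 for w in S):S.append(q)
            print(round(psi,2),z,[list(w.round(2)) for w in S])
E
python3 plan.py
```

```text
1 [3.137e-01 1.000e-04 1.177e-01 4.377e-01 8.540e-02 5.141e-01 3.006e-01] 0.0004703950083840003
rot err 3.837470594475414e-16
-1.6 0.052 [[np.float64(0.22), np.float64(0.7), np.float64(1.52), np.float64(-0.79), np.float64(1.27), np.float64(0.63)]]
-1.6 0.135 [[np.float64(0.22), np.float64(0.57), np.float64(1.52), np.float64(-0.77), np.float64(1.37), np.float64(0.54)]]
-1.4 0.052 [[np.float64(0.23), np.float64(0.64), np.float64(1.63), np.float64(-0.88), np.float64(1.13), np.float64(0.56)]]
-1.4 0.135 [[np.float64(0.23), np.float64(0.5), np.float64(1.63), np.float64(-0.84), np.float64(1.22), np.float64(0.45)]]
-1.2 0.052 [[np.float64(0.23), np.float64(0.57), np.float64(1.74), np.float64(-0.99), np.float64(0.98), np.float64(0.5)]]
-1.2 0.135 [[np.float64(0.23), np.float64(0.43), np.float64(1.74), np.float64(-0.91), np.float64(1.07), np.float64(0.36)]]
-1.0 0.052 [[np.float64(0.21), np.float64(0.51), np.float64(1.84), np.float64(-1.11), np.float64(0.82), np.float64(0.45)]]
-1.0 0.135 [[np.float64(0.21), np.float64(0.35), np.float64(1.85), np.float64(-0.99), np.float64(0.9), np.float64(0.
[... 2154 characters left out ...]
np.float64(0.52), np.float64(1.83), np.float64(0.89), np.float64(1.11), np.float64(2.48)]]
1.2 0.135 [[np.float64(-0.49), np.float64(0.36), np.float64(1.83), np.float64(0.83), np.float64(1.22), np.float64(2.61)]]
1.4 0.052 [[np.float64(-0.47), np.float64(0.59), np.float64(1.72), np.float64(0.78), np.float64(1.24), np.float64(2.42)]]
1.4 0.135 [[np.float64(-0.47), np.float64(0.44), np.float64(1.72), np.float64(0.75), np.float64(1.35), np.float64(2.52)]]
1.6 0.052 [[np.float64(-0.45), np.float64(0.65), np.float64(1.61), np.float64(0.69), np.float64(1.37), np.float64(2.35)]]
1.6 0.135 [[np.float64(-0.45), np.float64(0.51), np.float64(1.61), np.float64(0.67), np.float64(1.47), np.float64(2.44)]]
```

Run:
```python
from plan import *
print(step(pose(),tgt(.2,-.1),11),step(tgt(.2,-.1),tgt(.2,-1.3),17))
q=robot.get_state()['joint_positions']
for z,s in((.12,-.1),(.16,-.1),(.2,-.1),(.2,-.4),(.2,-.7),(.2,-1),(.2,-1.3),(.15,-1.3),(.1,-1.3),(.052,-1.3)):
    q,e=ik(tgt(z,s),q);print(z,s,q.round(2),round(e,5))
```

```text
1 [3.137e-01 1.000e-04 1.177e-01 4.377e-01 8.540e-02 5.141e-01 3.006e-01] 0.0004703950083840003
rot err 3.837470594475414e-16
[-7.2383e+00 -4.3830e-01 -8.0835e+00 -5.0000e-04 -2.5000e-03  1.0000e-04] [-2.400e-02 -2.743e-01  2.270e-02  4.940e-02 -2.000e-04  5.040e-02]
0.12 -0.1 [-0.12  0.12  2.19  0.32  0.06 -1.91] 0.0
0.16 -0.1 [-0.12  0.02  2.18  0.12  0.16 -1.7 ] 0.0
0.2 -0.1 [-0.12 -0.06  2.16  0.07  0.27 -1.65] 0.0
0.2 -0.4 [ 0.03  0.01  2.09 -0.78  0.43 -0.52] 0.0
0.2 -0.7 [ 0.15  0.12  1.97 -0.93  0.71 -0.1 ] 0.0
0.2 -1 [ 0.21  0.24  1.82 -0.91  0.98  0.14] 0.0
0.2 -1.3 [ 0.23  0.37  1.66 -0.84  1.22  0.31] 0.0
0.15 -1.3 [ 0.23  0.44  1.68 -0.87  1.16  0.38] 0.0
0.1 -1.3 [ 0.23  0.52  1.69 -0.9   1.11  0.46] 0.0
0.052 -1.3 [ 0.23  0.61  1.68 -0.93  1.06  0.53] 0.0
```

arm_command --pt "-7.2 -0.4 -8.1 -0.0005 -0.0025 0 40" --pt "-7.2 -0.4 -8.1 -0.0005 -0.0025 0 40" --pt "-7.2 -0.4 -8.1 -0.0005 -0.0025 0 40" --pt "-7.2 -0.4 -8.1 -0.0005 -0.0025 0 40" --pt "-7.2 -0.4 -8.1 -0.0005 -0.0025 0 40" --pt "-7.2 -0.4 -8.1 -0.0005 -0.0025 0 40" --pt "-7.2 -0.4 -8.1 -0.0005 -0.0025 0 40" --pt "-7.2 -0.4 -8.1 -0.0005 -0.0025 0 40" --pt "-7.2 -0.4 -8.1 -0.0005 -0.0025 0 40" --pt "-7.2 -0.4 -8.1 -0.0005 -0.0025 0 40" --pt "-7.2 -0.4 -8.1 -0.0005 -0.0025 0 40" --pt "0 0 0 0 0 0 40" --pt "0 0 0 0 0 0 40"

```text
t: 16.43
tcp_pos: [0.5961, 0.0495, 0.1844]
ee_rot: [0.382, 0.045, 0.923, -0.014]
contact_force: [1.0, 0.3, -1.3]
gripper_width: 0.0499
gripper_force: 30.0
```

Run:
```python
from plan import *
s=robot.get_state();print(s['t'],s['joint_positions'],s['contact_force']);print(step(pose(),tgt(.19,-1.3),18))
```

```text
1 [3.137e-01 1.000e-04 1.177e-01 4.377e-01 8.540e-02 5.141e-01 3.006e-01] 0.0004703950083840003
rot err 3.112730876041028e-16
16.4333 [-0.13205435 -0.02338368  2.17634636  0.15813649  0.20770887 -1.74769828] [ 1.00384959  0.33033528 -1.31111078]
[-4.319e-01 -2.220e-01 -3.486e-01  4.730e-02  1.000e-04  4.750e-02]
```

arm_command --pt "-0.2 -0.1 -0.2 0.0237 0 0.0237 40" --pt "-0.2 -0.1 -0.2 0.0237 0 0.0237 40" --pt "-0.2 -0.1 -0.2 0.0237 0 0.0237 40" --pt "-0.2 -0.1 -0.2 0.0237 0 0.0237 40" --pt "-0.2 -0.1 -0.2 0.0237 0 0.0237 40" --pt "-0.2 -0.1 -0.2 0.0237 0 0.0237 40" --pt "-0.2 -0.1 -0.2 0.0237 0 0.0237 40" --pt "-0.2 -0.1 -0.2 0.0237 0 0.0237 40" --pt "-0.2 -0.1 -0.2 0.0237 0 0.0237 40" --pt "-0.2 -0.1 -0.2 0.0237 0 0.0237 40" --pt "-0.4 -0.2 -0.3 0.0473 0 0.0475 40" --pt "-0.4 -0.2 -0.3 0.0473 0 0.0475 40" --pt "-0.4 -0.2 -0.3 0.0473 0 0.0475 40" --pt "-0.4 -0.2 -0.3 0.0473 0 0.0475 40" --pt "-0.4 -0.2 -0.3 0.0473 0 0.0475 40" --pt "-0.4 -0.2 -0.3 0.0473 0 0.0475 40" --pt "-0.4 -0.2 -0.3 0.0473 0 0.0475 40" --pt "-0.4 -0.2 -0.3 0.0473 0 0.0475 40" --pt "-0.4 -0.2 -0.3 0.0473 0 0.0475 40" --pt "-0.4 -0.2 -0.3 0.0473 0 0.0475 40"

```text
t: 18.1
tcp_pos: [0.5942, 0.0471, 0.1894]
ee_rot: [0.323, 0.48, 0.792, -0.196]
contact_force: [0.4, -0.6, -1.4]
gripper_width: 0.0494
gripper_force: 30.0
```

Run:
```python
from plan import *
s=robot.get_state();print(s['t'],s['joint_positions'],s['gripper_width']);print(step(pose(),tgt(.14,-1.3),7))
```

```text
1 [3.137e-01 1.000e-04 1.177e-01 4.377e-01 8.540e-02 5.141e-01 3.006e-01] 0.0004703950083840003
rot err 4.0025729354826397e-16
18.1 [ 0.22300915  0.30222785  1.78314981 -0.90254576  1.03893385  0.21751739] 0.04939077515813016
[ 4.3732e+00 -2.0600e-02  4.7358e+00  2.0800e-02 -2.0000e-04  2.1600e-02]
```

arm_command --pt "4.4 0 4.7 0.0208 -0.0002 0.0216 40" --pt "4.4 0 4.7 0.0208 -0.0002 0.0216 40" --pt "4.4 0 4.7 0.0208 -0.0002 0.0216 40" --pt "4.4 0 4.7 0.0208 -0.0002 0.0216 40" --pt "4.4 0 4.7 0.0208 -0.0002 0.0216 40" --pt "4.4 0 4.7 0.0208 -0.0002 0.0216 40" --pt "4.4 0 4.7 0.0208 -0.0002 0.0216 40" --pt "0 0 0 0 0 0 40" --pt "0 0 0 0 0 0 40"

```text
t: 18.85
tcp_pos: [0.5951, 0.0458, 0.145]
ee_rot: [0.303, 0.559, 0.737, -0.228]
contact_force: [0.1, -0.6, 0.1]
gripper_width: 0.0497
gripper_force: 30.0
```

```bash
cp fit.npy fit0.npy; python3 fit.py; cp fit0.npy fit.npy
python3 - <<'E'
from plan import *
s=robot.get_state();T=pose(s);print(s['t'],s['joint_positions'],s['gripper_width'],"centre",(T@np.r_[c,1])[:3],T[:3,:3]@a);print(step(T,tgt(.056,-1.3),10))
d=robot.read_camera("scene");cv2.imwrite("pics/s5.png",cv2.resize(d["image"][110:290,180:420,::-1],(720,540)))
E
```

```text
fit [-0.0101 -0.0014 -0.0017  0.0009] 13199 extent [-0.0304 -0.0301  0.0489  0.0504] axis world [ 0.0015 -0.0012 -1.    ]
peg 980 [0.5931 0.049 ] tray ((0.5929988622665405, 0.04956141486763954), 0.05519789457321167) 0.011571826866987003
1 [3.137e-01 1.000e-04 1.177e-01 4.377e-01 8.540e-02 5.141e-01 3.006e-01] 0.0004703950083840003
rot err 2.8509273840426713e-16
18.9 [ 0.23257301  0.45250778  1.68336969 -0.87453808  1.15014571  0.39642142] 0.04990119795205825 centre [0.59360464 0.04933943 0.1412019 ] [ 1.20750075e-03 -4.53728194e-04 -9.99999168e-01]
[ 5.9866e+00 -8.1800e-02  6.0628e+00  3.0000e-04  1.0000e-04  2.0000e-04]
```

View pics/s5.png

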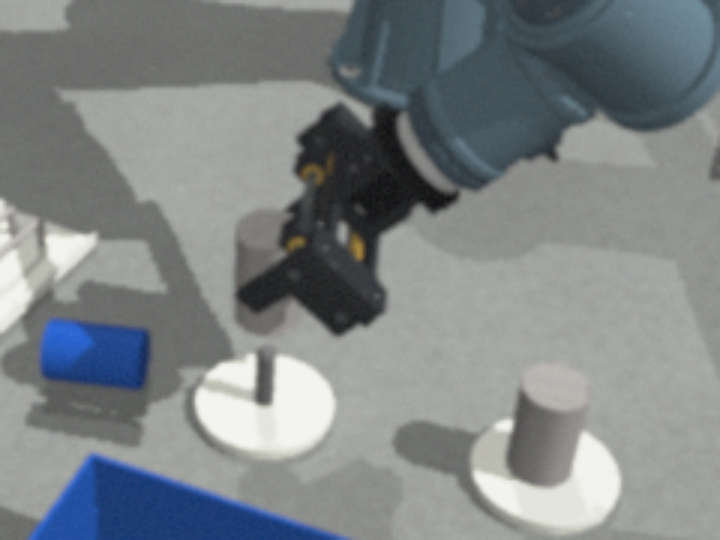

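The cup (265,270) hangs upright, mouth down, right above the peg (265,375). The arm is clear of the dry cup (550,425) and the bin. Lowering.

arm_command --pt "6 -0.1 6.1 0 0 0 40" --pt "6 -0.1 6.1 0 0 0 40" --pt "6 -0.1 6 0 0 0 40" --pt "6 -0.1 6.1 0 0 0 40" --pt "6 -0.1 6.1 0 0 0 40" --pt "6 -0.1 6 0 0 0 40" --pt "6 -0.1 6.1 0 0 0 40" --pt "6 -0.1 6.1 0 0 0 40" --pt "6 0 6 0 0 0 40" --pt "6 0 6 0 0 0 40" --pt "0 0 0 0 0 0 40" --pt "0 0 0 0 0 0 40"

```text
t: 19.95
tcp_pos: [0.5944, 0.0458, 0.0599]
ee_rot: [0.303, 0.56, 0.737, -0.228]
contact_force: [-0.9, 0.0, -0.9]
gripper_width: 0.0494
gripper_force: 30.0
```

```bash
cat > now.py <<'E'
from plan import *
s=robot.get_state();T=pose(s);print(s['t'],s['contact_force'],s['moment'],s['gripper_width'],"centre",(T@np.r_[c,1])[:3],T[:3,:3]@a);print(step(T,tgt(.052,-1.3),1))
E
python3 now.py|tail -2
```

```text
19.95 [-0.89146514  0.02591018 -0.94233603] [ 0.39837949  0.12893273 -0.06279807] 0.049448890191980135 centre [0.59276524 0.0494013  0.05561599] [ 6.97205162e-04 -7.01313436e-04 -9.99999511e-01]
[2.4884e+00 2.0780e-01 2.6303e+00 2.1000e-03 9.0000e-04 1.5000e-03]
```

arm_command --pt "0.5 0 0.5 0 0 0 40" --pt "0.5 0 0.5 0 0 0 40" --pt "0.5 0 0.5 0 0 0 40" --pt "0.5 0 0.5 0 0 0 40" --pt "0 0 0 0 0 0 40"

```text
t: 20.37
tcp_pos: [0.5948, 0.046, 0.058]
ee_rot: [0.303, 0.56, 0.737, -0.227]
contact_force: [0.6, -0.2, -0.8]
gripper_width: 0.0492
gripper_force: 30.0
```

arm_command --pt "0.4 0 0.4 0 0 0 40" --pt "0.4 0 0.4 0 0 0 40" --pt "0 0 0 0 0 0 40"

```text
t: 20.62
tcp_pos: [0.5947, 0.046, 0.0566]
ee_rot: [0.303, 0.56, 0.737, -0.227]
contact_force: [-0.6, 0.4, -0.4]
gripper_width: 0.049
gripper_force: 30.0
```

```bash
python3 now.py|tail -2
```

```text
20.6167 [-0.61535103  0.40808585 -0.38386036] [0.40942132 0.14941784 0.00946783] 0.049022667232990653 centre [0.59309105 0.04954492 0.05229588] [ 1.90209607e-03 -3.02959447e-04 -9.99998145e-01]
[ 0.1244 -0.1305  0.2977  0.0031  0.0008  0.0006]
```

arm_command --pt "0.4 0 0.4 0 0 0 40" --pt "0.3 0 0.3 0 0 0 40" --pt "0 0 0 0 0 0 40"

```text
t: 20.87
tcp_pos: [0.5948, 0.046, 0.0558]
ee_rot: [0.303, 0.56, 0.737, -0.227]
contact_force: [0.0, -0.1, 0.0]
gripper_width: 0.0498
gripper_force: 30.0
```

arm_command --pt "0.3 0 0.3 0 0 0 40" --pt "0 0 0 0 0 0 40"

```text
t: 21.03
tcp_pos: [0.5949, 0.0459, 0.0557]
ee_rot: [0.303, 0.56, 0.737, -0.228]
contact_force: [-0.6, 0.2, 2.0]
gripper_width: 0.0493
gripper_force: 30.0
```

Contact is just starting; a little more to make sure the rim is seated.

arm_command --pt "0.3 0 0.3 0 0 0 40" --pt "0 0 0 0 0 0 40"

```text
t: 21.2
tcp_pos: [0.5949, 0.0459, 0.0556]
ee_rot: [0.303, 0.56, 0.737, -0.228]
contact_force: [-2.1, -0.1, 4.9]
gripper_width: 0.0497
gripper_force: 30.0
```

arm_command --pt "0.2 0 0.2 0 0 0 40" --pt "0 0 0 0 0 0 40"

```text
t: 21.37
tcp_pos: [0.5949, 0.046, 0.0557]
ee_rot: [0.304, 0.56, 0.737, -0.228]
contact_force: [-3.8, 1.6, 7.1]
gripper_width: 0.0496
gripper_force: 30.0
```

```bash
python3 now.py|tail -2
```

```text
21.3667 [-3.75191906  1.60853505  7.12413823] [-0.36622231  0.52401214 -0.28935931] 0.049561888906599 centre [0.59331325 0.04951237 0.05133311] [ 0.0025926  -0.00168042 -0.99999523]
[-4.871e-01 -3.293e-01 -4.440e-01  3.100e-03  2.300e-03  2.000e-04]
```

arm_command --pt "0 0 0 0 0 0 60" --pt "0 0 0 0 0 0 80" --pt "0 0 0 0 0 0 80" --pt "0 0 0 0 0 0 80" --pt "0 0 0 0 0 0 80" --pt "0 0 0 0 0 0 80"

```text
t: 21.87
tcp_pos: [0.5947, 0.046, 0.0544]
ee_rot: [0.303, 0.56, 0.737, -0.227]
contact_force: [-0.3, -0.0, -0.4]
gripper_width: 0.0798
gripper_force: 0.0
```

arm_command --pt "0 0 -4 0 0 0 80" --pt "0 0 -8 0 0 0 80" --pt "0 0 -10 0 0 0 80" --pt "0 0 -12 0 0 0 80" --pt "0 0 -12 0 0 0 80" --pt "0 0 -12 0 0 0 80" --pt "0 0 -12 0 0 0 80" --pt "0 0 -12 0 0 0 80" --pt "0 0 -12 0 0 0 80" --pt "0 0 -12 0 0 0 80" --pt "0 0 -12 0 0 0 80" --pt "0 0 -6 0 0 0 80" --pt "0 0 0 0 0 0 80" --pt "0 0 0 0 0 0 80"

```text
t: 23.03
tcp_pos: [0.571, 0.1299, 0.1431]
ee_rot: [0.303, 0.56, 0.737, -0.227]
contact_force: [-0.9, 0.5, 0.2]
gripper_width: 0.0799
gripper_force: 0.0
```

Run:
```python
from h import *
s=robot.get_state();print(s['t'],s['joint_positions'],s['contact_force'])
for cn in("scene","top"):
    d=robot.read_camera(cn);P,C=cloud(d)
    for n,xy in(("cup",(.593,.0495)),("dry",(.567,.265))):
        Q=P[near(P,xy,.045,.085,.1)]
        print(cn,n,len(Q),np.round(cv2.minEnclosingCircle(Q[:,:2].astype(np.float32))[0],4) if len(Q) else 0,np.median(Q[:,2]) if len(Q) else 0)
    if cn=="scene":cv2.imwrite("pics/s6.png",cv2.resize(d["image"][110:290,180:420,::-1],(720,540)))
```

```text
23.0333 [ 0.3810254   0.49086783  1.63161283 -0.82447492  1.25293275  0.47577282] [-0.91959362  0.45596294  0.15174579]
scene cup 290 [0.5951 0.0501] 0.09164803592109855
scene dry 344 [0.5691 0.2633] 0.09160650249615833
top cup 267 [0.5923 0.0497] 0.09195331393922847
top dry 0 0 0
```

View pics/s6.png

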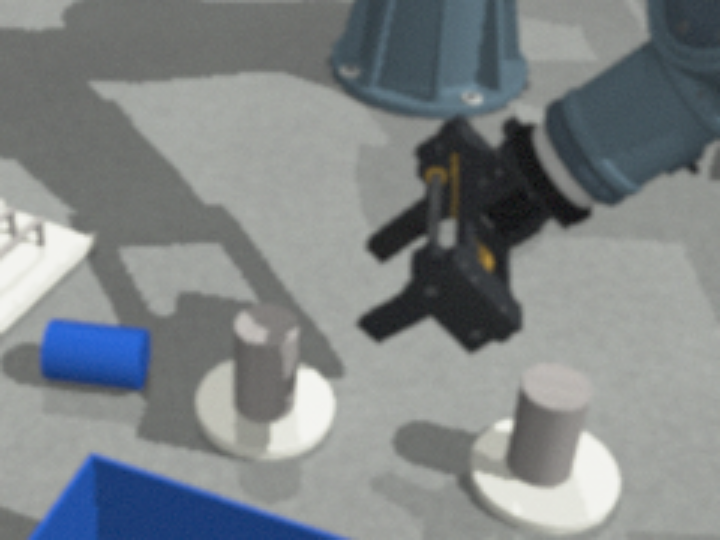

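The cup stands upside down on the tray at (265,365), its top at 0.092 m as required. The dry cup (550,425) has not moved and the gripper is clear of everything. Handing in.

```bash
python3 -c "
from plant import robot
print(robot.hand_in())"
```

```text
the job is handed in; nothing more can be done
None
```

The steel cup now stands mouth down over the bare peg with its rim flat on the tray, the dry cup was not touched, and the job was handed in at about 23 s.

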